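# Load two die plates into their sloping spring nests

### The arm

A 6-joint arm with a two-finger parallel gripper is mounted at the origin on a cart in front of the work surface, level with it; the furniture and walls round the work are solid. World frame = base frame: x ahead of the robot, y to its left, z up, the work surface at z = 0. Lengths are in m, angles in rad, forces in N, time in s.
With the tool pointing down it reaches from about 0.425 to 0.925 m from the base axis. Payload 12.5 kg.
Tool frame: the origin (TCP) lies on the centre line of the jaws, within the pads' length; the fingertips stand 17 mm ahead of it and the grasp point (between the pads) lies 2 mm behind it (manip.tips_ahead is the distance from the TCP to the fingertips, in m); z points along the fingers, y is the line along which they close (so a half turn about z gives the same grasp; the last joint's range is limited). The gripper opens to 85 mm and grips with 20 to 120 N. Pads are 22 mm wide; open, the fingers measure 114 mm over their backs; the gripper's body (76 mm by 85 mm) begins 54 mm behind the grasp point. The pads swing forward as they close: fully open they stand 13 mm farther back than shut.
Start: joints at [-1.212, 0.491, 1.559, -0, 1.092, -0.106], TCP at [0.28, -0.559, 0.248] pointing down, gripper open.
Joint ranges: [-3.1, 3.1], [-0.84, 2.19], [0.05, 2.79], [-1.13, 4.28], [0.06, 2.93], [-2.69, 2.69]. Speed limits (rad/s): [2.22, 2.22, 2.79, 3.14, 3.14, 3.14].

### API

Orientations are given as a unit quaternion [x, y, z, w].
In Python, from workcell import manip, solver, optics, search_frame, monitor gives the robot as it stands. Calls block until the motion is done:
- manip.move_pose(position, orientation): joint-space move of the TCP to a pose.
- manip.move_l(position, rotation=None, vel=0.15, until_force=None): straight line of the TCP; rotation=None keeps the orientation; vel is the mean speed in m/s. With until_force (N) it stops when the force on the tool has changed by that much, and returns True; else False.
- manip.move_joints(angles): joint-space move.
- manip.ungrasp() and manip.close_gripper(): open the fingers fully, or close them until they stop; the grip force is fixed at half the most.
- manip.hold(seconds).
- solver.inverse_kinematics(position, orientation): joint angles nearest the present ones, or None.
- optics.read_camera(name): name is "side" or "top" or "wrist"; returns a dict with "frame" (384x512x3 uint8, blue, green, red), "fx", "fy", "cx", "cy" (pixels), "origin" and "rotation" of the camera in the world. Camera axes: x right, y down, z forward; pixel columns grow to the right and rows downward; lengths in m; the calibration is good to about 2 mm. The wrist camera is an equidistant fisheye: a pixel r from the principal point sees the ray r / f radians off the axis. A picture is of the moment at which its call begins. There is no depth.
A pose or a line that the arm cannot do raises manip.PlanningError and nothing moves.
- manip.finish_job(): hands the job in; it is judged then, once.
Trained networks look in a picture, given as the dict that the camera call returned (one of the last four; its "shot" number tells which), for a name from the list of things; names that differ only in an ending like _2 or _b are one class to them, and where a whole thing is asked for, a point or a joint stands for the part that bears it (a point fixed in the world has none). Each returns a list of dicts, best first, with "confidence" (0 to 1); they miss things now and then, are a little off and sometimes report something else, mostly with a low value. They report only what shows in the picture. A call takes as long as a camera call.
- search_frame(picture, name): "at" ([column, row] in pixels, amid what is visible of it).
Readings, each from a call of its own:
- monitor.read_time(): time.
- monitor.read_joints(): joint angles.
- monitor.read_qvel(): joint speeds.
- monitor.read_joint_torque(): joint torques, N m.
- monitor.read_position(): TCP position.
- monitor.read_eef_rot(): TCP orientation.
- monitor.read_contact_force(): force on the tool from outside, world axes, zero at the start.
- monitor.read_wrist_torque(): the same for the moment, N m.
- monitor.read_width(): finger opening in m.
- monitor.read_grasp_force(): force on a finger pad.
Only numpy, scipy, OpenCV 4.12 (cv2) and the standard library are available. Lean on these libraries where they do the work, as an engineer would, in place of code of your own. Each camera call takes 0.05 s, during which the arm holds its last target. There are 200 camera calls.

### The job

Load each of the two dark steel die plates into the sloping nest whose pocket matches the shape of its nose: slide the nose up under the keeper bar against the spring plunger until it stops, then lower the tail so that the plate lies flat on the pocket floor behind the low sill, and let go. Feel for the stop, do not ram the plates, and leave the hand stamp, thread spool and tape roll near the nests where they are.

Things in the scene. Friction and masses are not known exactly. Their poses are not given: they have to be found in the camera images.
- round_die: Dark steel die plate, about 0.35 kg: plate 14 mm thick, 44 wide, square tail at x=-40; straight to x=35, then a half-round nose, tip at x=57. On it a grip block x=-25..25, 30 wide in y, flat sides, top z=40. Origin on the underside below the block; x to the nose, z up. Starts flat on the table, nose away from the robot within 35 degrees.
- taper_die: Dark steel die plate, about 0.35 kg: plate 14 mm thick, 44 wide, square tail at x=-40; straight to x=25, then a nose tapering to a blunt tip 18 wide at x=67. On it a grip block x=-25..25, 30 wide in y, flat sides, top z=40. Origin on the underside below the block; x to the nose, z up. Starts flat on the table, nose away from the robot within 35 degrees.
- round_pocket: Sloping floor (24 degrees, rising away from the robot) of the fixed wooden nest, base 180x96 mm, for the round nose. Origin on the floor, 80 mm over the table, where the die's origin is when home, axes parallel; x up the slope, z square to the floor. Side guides y=+-24 mm (2 play a side), 12 high, x=-36..32. Nose walls, 25 high, stop the die 3.5 mm beyond home.
- taper_pocket: Sloping floor (24 degrees, rising away from the robot) of the fixed wooden nest, base 180x96 mm, for the taper nose. Origin on the floor, 80 mm over the table, where the die's origin is when home, axes parallel; x up the slope, z square to the floor. Side guides y=+-24 mm (2 play a side), 12 high, x=-36..22. Nose walls, 25 high, stop the die 3.5 mm beyond home.
- round_keeper (a point): Middle of the underside of the round nest's keeper bar, 27 mm over the floor (pocket x=41..55 mm, top at 35). It bars the way straight down: put the die between the guides 23 mm short of home, parallel to the floor, slide it up under the bar with its underside 7 to 12 mm over the floor, then lower.
- taper_keeper (a point): Middle of the underside of the taper nest's keeper bar, 27 mm over the floor (pocket x=49..63 mm, top at 35). It bars the way straight down: put the die between the guides 23 mm short of home, parallel to the floor, slide it up under the bar with its underside 7 to 12 mm over the floor, then lower.
- round_sill (a point): Middle of the round nest's sill, top of its inner face: a bar across the low end of the floor, pocket x=-48..-40 mm, 6 mm high. The die slides in above it and is lowered with its tail just behind it; the plunger then holds the tail against it.
- taper_sill (a point): Middle of the taper nest's sill, top of its inner face: a bar across the low end of the floor, pocket x=-48..-40 mm, 6 mm high. The die slides in above it and is lowered with its tail just behind it; the plunger then holds the tail against it.
- round_plunger (a joint): Spring plunger at the nose end of the round pocket: dark steel pad 9 mm wide, 2 to 20 mm over the floor, sliding along pocket x. 0 = out (face at x=53 mm), grows as the die pushes it in (m): 0.004 with the die home, 0.0075 at the nose walls. Pushes back 3.6 N at 0, 6 N at home, 8 N at the walls.
- taper_plunger (a joint): Spring plunger at the nose end of the taper pocket: dark steel pad 9 mm wide, 2 to 20 mm over the floor, sliding along pocket x. 0 = out (face at x=63 mm), grows as the die pushes it in (m): 0.004 with the die home, 0.0075 at the nose walls. Pushes back 3.6 N at 0, 6 N at home, 8 N at the walls.
- size_stamp_1: Bystander: wooden hand stamp standing on the table, 30 x 40 x 65 mm, origin under its middle.
- thread_spool_2: Bystander: thread spool standing on its flange between the nests, 48 mm across, 65 mm high, origin under its middle.
- tape_1: Bystander: roll of masking tape lying flat, 106 mm across, 25 mm high, origin under its middle.

How it is judged:
At the end, for the whole second after the job is handed in: Each die lies home in its own pocket and at rest: its origin from 2 mm below to 3.5 mm above the home point along the slope, within 3.5 mm sideways and 2.5 mm of the floor, flat within 3 degrees and lined up within 4.5 degrees, its spring plunger pushed in more than 2 mm (x of round_die in the frame of round_pocket between -0.002 and 0.0035 m and y of round_die in the frame of round_pocket between -0.0035 and 0.0035 m and z of round_die in the frame of round_pocket between -0.002 and 0.0025 m and angle between the x axis of round_die and the x axis of round_pocket, either way round below 0.08 rad and angle between the z axis of round_die and the z axis of round_pocket, either way round below 0.05 rad and value of joint each of round_plunger, taper_plunger above 0.002 m and linear speed of each of round_die, taper_die below 0.02 m/s and x of taper_die in the frame of taper_pocket between -0.002 and 0.0035 m and y of taper_die in the frame of taper_pocket between -0.0035 and 0.0035 m and z of taper_die in the frame of taper_pocket between -0.002 and 0.0025 m and angle between the x axis of taper_die and the x axis of taper_pocket, either way round below 0.08 rad and angle between the z axis of taper_die and the z axis of taper_pocket, either way round below 0.05 rad); the robot touches nothing.
It fails at once if the stamp is pushed or knocked over by more than 30 mm (distance of size_stamp_1 from where it was at the start of the episode above 0.03 m).
It fails at once if the thread spool is pushed or knocked over by more than 30 mm (distance of thread_spool_2 from where it was at the start of the episode above 0.03 m).
It fails at once if the tape roll is pushed or knocked over by more than 30 mm (distance of tape_1 from where it was at the start of the episode above 0.03 m).
It fails at once if the round die is rammed into a nest with more than 120 N (contact force between round_die and round_pocket above 120 N or contact force between round_die and taper_pocket above 120 N).
It fails at once if the taper die is rammed into a nest with more than 120 N (contact force between taper_die and round_pocket above 120 N or contact force between taper_die and taper_pocket above 120 N).
It also fails if it takes over 64 s, if anything falls off the work surface, if the arm or the gripper's body presses on something with over 40 N, if the wrist force passes 120 N, or if a joint passes its speed limit or range.

## Working session

There is one attempt and no reset: what is moved stays moved. The work goes in short steps, each a Python script; the robot and the scene stay as the last script left them, time stands still between calls to the robot, and variables do not carry over. Pictures are saved under pics/ and viewed, at most 10 in all, crops included, and the job is handed in when it is done.

```bash
ls; mkdir -p pics; python3 - <<'E'
from workcell import manip, solver, optics, search_frame, monitor
import cv2,numpy as np
names=["round_die","taper_die","round_pocket","taper_pocket","round_keeper","taper_keeper","round_sill","taper_sill","round_plunger","taper_plunger","size_stamp_1","thread_spool_2","tape_1"]
ims=[]
for c in ["top","side"]:
    p=optics.read_camera(c); ims.append(p["frame"])
    np.savez(f"{c}.npz",**{k:v for k,v in p.items()})
    print(c,p["fx"],p["fy"],p["cx"],p["cy"],np.round(p["origin"],4),np.round(p["rotation"],4).tolist())
    for n in names:
        print(n,[(np.round(d["at"],1).tolist(),round(d["confidence"],2)) for d in search_frame(p,n)[:3]])
    cv2.imwrite(f"pics/{c}.png",cv2.resize(p["frame"],(800,600),interpolation=cv2.INTER_CUBIC))
print(monitor.read_time())
E
```

```text
pics
workcell.py
top 417.23560958111693 417.23560958111693 259.94245298881003 190.0635237781013 [0.3655 0.0231 1.4815] [0.7078, -0.7036, 0.0401, -0.0499]
round_die [([179.0, 228.7], 0.9), ([323.6, 155.2], 0.23)]
taper_die [([348.1, 227.3], 0.86)]
round_pocket [([325.4, 150.9], 0.66)]
taper_pocket [([224.4, 159.7], 0.72)]
round_keeper [([322.3, 156.4], 0.89)]
taper_keeper [([229.1, 161.8], 0.96)]
round_sill [([321.5, 156.2], 0.65)]
taper_sill [([224.7, 162.7], 0.67)]
round_plunger []
taper_plunger []
size_stamp_1 [([258.6, 230.0], 0.59), ([227.4, 161.9], 0.15)]
thread_spool_2 [([276.7, 149.8], 0.74)]
tape_1 [([169.4, 158.3], 0.96)]
side 361.567341725557 361.567341725557 253.8928892319288 193.71233911796153 [ 0.5401 -0.7682  0.6333] [0.8831, -0.0202, 0.001, -0.4688]
round_die [([203.9, 162.0], 0.82)]
taper_die [([200.8, 308.1], 0.89), ([204.1, 165.4], 0.69)]
round_pocket [([306.9, 246.3], 0.58)]
taper_pocket [([278.2, 172.2], 0.88)]
round_keeper [([304.4, 250.4], 0.56)]
taper_keeper [([277.7, 173.6], 0.71)]
round_sill [([305.6, 249.1], 0.67)]
taper_sill [([276.8, 171.4], 0.84)]
round_plunger [([307.4, 244.2], 0.62)]
taper_plunger []
size_stamp_1 []
thread_spool_2 [([205.5, 165.1], 0.57), ([301.2, 218.3], 0.49)]
tape_1 [([266.7, 153.4], 0.54)]
1.4
```

View pics/top.png

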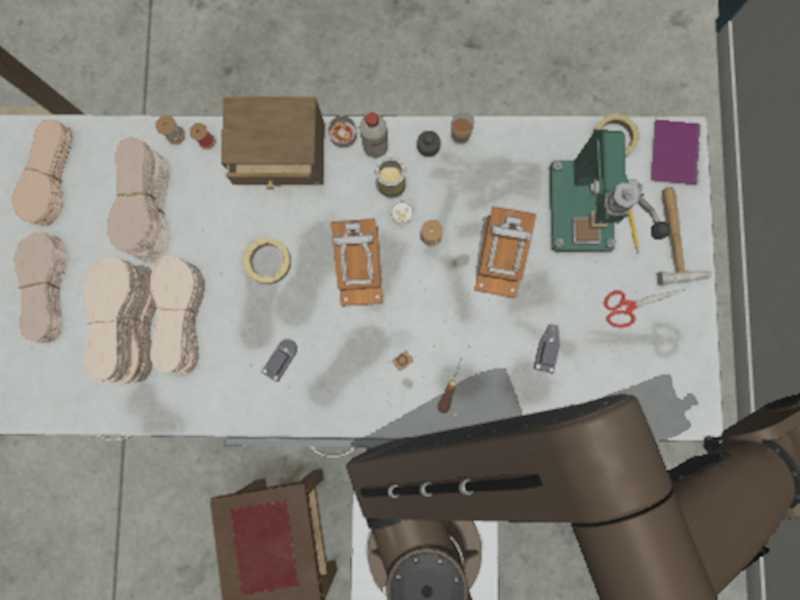

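View pics/side.png

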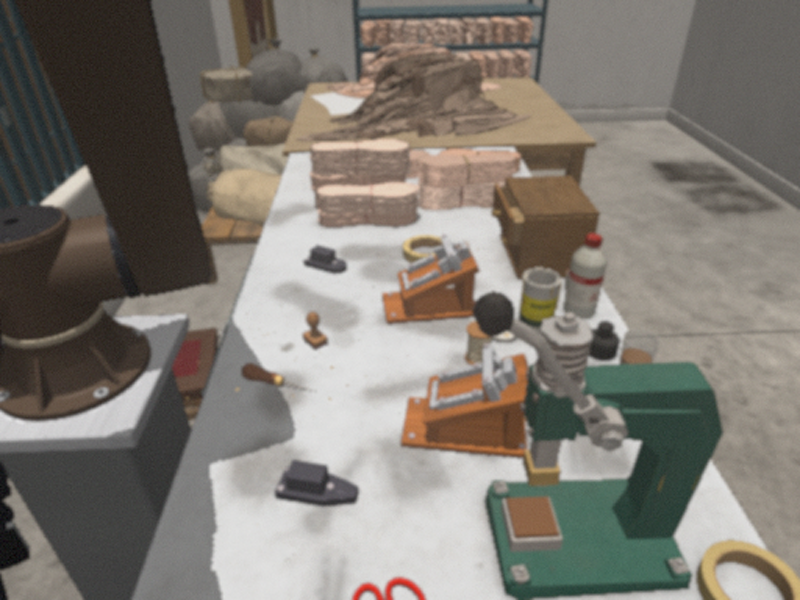

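```bash
cat > h.py <<'E'
import numpy as np, cv2
from scipy.spatial.transform import Rotation as R
def load(n): return {k:(v.item() if v.shape==() else v) for k,v in np.load(n).items()}
def project(p,X):
    Y=R.from_quat(p["rotation"]).inv().apply(np.atleast_2d(X)-p["origin"])
    if p.get("fish"):
        r=np.hypot(Y[:,0],Y[:,1]); s=np.arctan2(r,Y[:,2])/r
        return np.c_[p["cx"]+p["fx"]*s*Y[:,0],p["cy"]+p["fy"]*s*Y[:,1]]
    return np.c_[p["cx"]+p["fx"]*Y[:,0]/Y[:,2],p["cy"]+p["fy"]*Y[:,1]/Y[:,2]]
def ray(p,uv):
    u=(uv[0]-p["cx"])/p["fx"]; v=(uv[1]-p["cy"])/p["fy"]
    if p.get("fish"):
        r=np.hypot(u,v); d=np.array([u*np.sinc(r/np.pi),v*np.sinc(r/np.pi),np.cos(r)])
    else: d=np.array([u,v,1.])
    d=R.from_quat(p["rotation"]).apply(d); return p["origin"],d/np.linalg.norm(d)
def atz(p,uv,z):
    o,d=ray(p,uv); return o+d*(z-o[2])/d[2]
def tri(obs):
    A=np.zeros((3,3)); b=np.zeros(3); L=[]
    for p,uv in obs:
        o,d=ray(p,uv); P=np.eye(3)-np.outer(d,d); A+=P; b+=P@o; L.append((o,P))
    X=np.linalg.solve(A,b); return X,[np.linalg.norm(P@(X-o)) for o,P in L]
E
python3 - <<'E'
from h import *
t=load("top.npz"); s=load("side.npz")
for n,a,b in [("round_die",(179,228.7),(203.9,162)),("taper_die",(348.1,227.3),(200.8,308.1)),("rpocket",(325.4,150.9),(306.9,246.3)),("tpocket",(224.4,159.7),(278.2,172.2)),("rkeep",(322.3,156.4),(304.4,250.4)),("tkeep",(229.1,161.8),(277.7,173.6)),("spool",(276.7,149.8),(301.2,218.3)),("tape",(169.4,158.3),(266.7,153.4))]:
    X,e=tri([(t,a),(s,b)]); print(n,X.round(4),np.round(e,4))
print("stamp",atz(t,(258.6,230),.03))
E
cat >> h.py <<'E'
from workcell import manip, solver, optics, search_frame, monitor
def down(yaw,tilt=0):  # tool x = heading (yaw), tool z down; tilt up-slope nose
    c=np.array([[1,0,0],[0,-1,0],[0,0,-1.]])
    return R.from_euler("z",yaw)*R.from_euler("y",-tilt)*R.from_matrix(c)
def flip(r): return r*R.from_euler("z",np.pi)
def go(pos,rots):  # choose the roll with least joint travel
    best=None;q0=np.array(monitor.read_joints())
    for r in rots:
        q=solver.inverse_kinematics(list(pos),r.as_quat().tolist())
        if q is not None:
            d=abs(np.array(q)-q0).max()
            if best is None or d<best[0]: best=(d,r,q)
    return best
def snap(name):
    p=optics.read_camera("wrist"); p["fish"]=True; np.savez(name+".npz",**p); cv2.imwrite(f"pics/{name}.png",p["frame"]); return p
E
python3 - <<'E'
from h import *
t=load("top.npz"); s=load("side.npz")
k=.64
print("wheel",tri([(t,(627*k,190*k)),(s,(568*k,325*k))]),"ball",tri([(t,(660*k,230*k)),(s,(492*k,312*k))]))
p=snap("w0"); r0=R.from_quat(monitor.read_eef_rot())
print(p["fx"],p["cx"],p["cy"],"t0",np.round(r0.as_matrix(),2).tolist())
print("cam in tool",r0.inv().apply(np.array(p["origin"])-monitor.read_position()),(r0.inv()*R.from_quat(p["rotation"])).as_matrix().round(2).tolist())
for nm,pos in [("td",(.42,-.25,.3)),("rn1",(.6,-.14,.3)),("rn2",(.60,-.07,.34)),("tn2",(.57,.08,.34)),("tn1",(.57,.15,.3)),("rd",(.41,.30,.3))]:
    for yaw in (0,np.pi):
        b=go(pos,[down(yaw)]); print(nm,yaw, None if b is None else np.round(b[2],2))
E
```

```text
wheel (array([ 0.70846582, -0.35958957,  0.32615113]), [np.float64(0.0026631201593481763), np.float64(0.002663120159348301)]) ball (array([ 0.62613277, -0.39943166,  0.37143218]), [np.float64(0.00039929413006766304), np.float64(0.0003992941300676722)])
297.3186396354542 255.05649382932816 192.55230710399826 t0 [[0.89, 0.45, 0.0], [0.45, -0.89, -0.0], [-0.0, 0.0, -1.0]]
cam in tool [ 0.0699843  -0.00016476 -0.12525772] [[0.0, -0.96, -0.27], [1.0, 0.0, -0.0], [0.0, -0.27, 0.96]]
td 0 [-0.67  0.24  1.81 -0.    1.09  0.9 ]
td 3.141592653589793 [-0.67  0.24  1.81 -0.    1.09 -2.24]
rn1 0 [-0.34  0.43  1.51 -0.    1.19  1.23]
rn1 3.141592653589793 [-0.34  0.43  1.51 -0.    1.19 -1.91]
rn2 0 [-0.23  0.39  1.48 -0.    1.27  1.35]
rn2 3.141592653589793 [-0.23  0.39  1.48 -0.    1.27 -1.8 ]
tn2 0 [ 0.02  0.34  1.55 -0.    1.25  1.6 ]
tn2 3.141592653589793 [ 0.02  0.34  1.55 -0.    1.25 -1.55]
tn1 0 [ 0.15  0.39  1.58 -0.    1.17  1.72]
tn1 3.141592653589793 [ 0.15  0.39  1.58 -0.    1.17 -1.43]
rd 0 [ 0.5   0.27  1.77 -0.    1.1   2.07]
rd 3.141592653589793 [ 0.5   0.27  1.77 -0.    1.1  -1.07]
```

```bash
python3 - <<'E'
from h import *
q=down(0).as_quat().tolist()
for nm,pos in [("td",(.40,-.25,.22)),("rn1",(.58,-.14,.26)),("rn2",(.60,-.09,.36)),("tn2",(.57,.10,.36)),("tn1",(.55,.15,.26)),("rd",(.39,.30,.22)),("rd2",(.37,.35,.22))]:
    manip.move_pose(list(pos),q); p=snap(nm)
    L={"t":["taper_die"],"r":["round_die"]}[nm[0]] if "d" in nm else [f"{a}_{b}" for a in("round","taper") for b in("keeper","sill","pocket")]
    print(nm,[(n,[(np.round(d["at"],1).tolist(),round(d["confidence"],2)) for d in search_frame(p,n)[:2]]) for n in L])
print(monitor.read_time())
f=[cv2.imread(f"pics/{n}.png")[:, :] for n in("rn1","tn1","td","rd")]
cv2.imwrite("pics/m.png",cv2.resize(np.vstack([np.hstack(f[:2]),np.hstack(f[2:])]),(800,600),interpolation=cv2.INTER_AREA))
E
```

```text
td [('taper_die', [])]
rn1 [('round_keeper', [([290.7, 87.4], 0.81)]), ('round_sill', [([288.6, 87.8], 0.71)]), ('round_pocket', [([290.1, 84.6], 0.86)]), ('taper_keeper', [([28.0, 135.5], 0.61), ([291.6, 84.1], 0.52)]), ('taper_sill', [([34.0, 137.0], 0.65), ([292.8, 88.9], 0.27)]), ('taper_pocket', [([27.9, 134.1], 0.65)])]
rn2 [('round_keeper', [([316.3, 112.1], 0.7)]), ('round_sill', [([318.2, 113.0], 0.72)]), ('round_pocket', [([318.2, 107.4], 0.79)]), ('taper_keeper', [([92.0, 135.1], 0.64)]), ('taper_sill', [([92.1, 133.8], 0.87)]), ('taper_pocket', [([95.8, 132.3], 0.83), ([361.2, 232.1], 0.33)])]
tn2 [('round_keeper', [([432.8, 104.0], 0.63), ([87.4, 124.9], 0.61)]), ('round_sill', [([435.9, 101.9], 0.9), ([443.4, 225.2], 0.59)]), ('round_pocket', [([433.7, 98.9], 0.87)]), ('taper_keeper', [([213.3, 104.4], 0.57)]), ('taper_sill', [([215.9, 105.6], 0.96), ([432.1, 106.0], 0.28)]), ('taper_pocket', [([214.9, 105.5], 0.68)])]
tn1 [('round_keeper', [([491.9, 106.5], 0.56)]), ('round_sill', [([489.6, 104.6], 0.87)]), ('round_pocket', [([492.8, 100.6], 0.74)]), ('taper_keeper', [([248.2, 83.1], 0.87)]), ('taper_sill', [([252.9, 85.3], 0.69)]), ('taper_pocket', [([247.7, 80.0], 0.58)])]
rd [('round_die', [([231.1, 151.6], 0.56)])]
rd2 [('round_die', [([275.9, 134.2], 0.8)])]
8.3417
```

View pics/m.png

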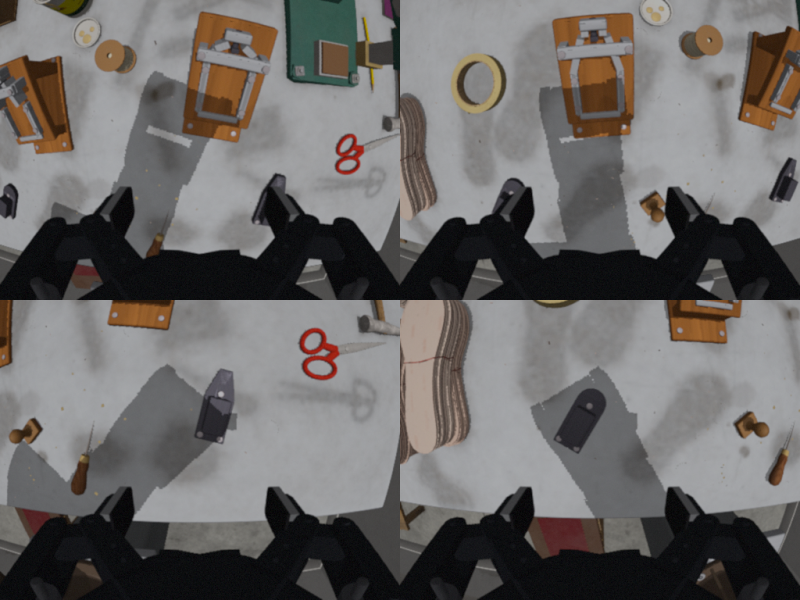

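```bash
python3 - <<'E'
from h import *
def crop(n,x0,y0,w,h,s):
    im=cv2.imread(f"pics/{n}.png")[y0:y0+h,x0:x0+w]; im=cv2.resize(im,(w*s,h*s),interpolation=cv2.INTER_CUBIC)
    for x in range(-(-x0//10)*10,x0+w,10):
        cv2.line(im,(int((x-x0+.5)*s),0),(int((x-x0+.5)*s),12 if x%50 else 24),(255,0,255),1)
        if x%20==0: cv2.putText(im,str(x),(int((x-x0+.5)*s)+2,12),0,.35,(255,0,255),1)
    for y in range(-(-y0//10)*10,y0+h,10):
        cv2.line(im,(0,int((y-y0+.5)*s)),(12 if y%50 else 24,int((y-y0+.5)*s)),(255,0,255),1)
        if y%20==0: cv2.putText(im,str(y),(2,int((y-y0+.5)*s)-2),0,.35,(255,0,255),1)
    return im
cv2.imwrite("pics/nests.png",np.hstack([crop("rn1",230,5,133,182,3),crop("tn1",190,5,133,182,3)]))
cv2.imwrite("pics/dies.png",np.hstack([crop("td",232,80,80,110,5),crop("rd",180,100,80,110,5)]))
E
```

```text
(no output)
```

View pics/nests.png

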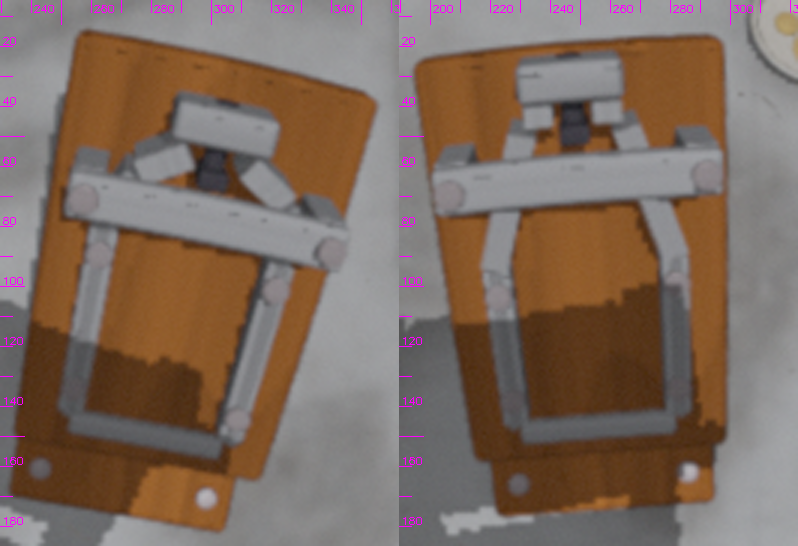

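View pics/dies.png

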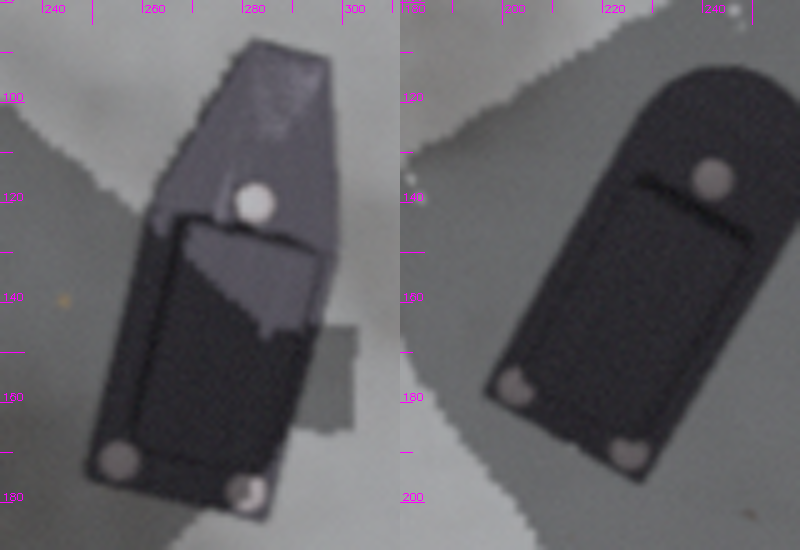

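```bash
cat > fit.py <<'E'
from h import *
from scipy.optimize import least_squares
def frame(v,tilt): return R.from_euler("z",v[3])*R.from_euler("y",-tilt)
def local(p,uv,v,tilt,z):
    o,d=ray(p,uv); f=frame(v,tilt).inv(); o=f.apply(o-v[:3]); d=f.apply(d); return (o+d*(z-o[2])/d[2])*1000
# obs: (pic,(u,v),z mm, fx, fy): fx(X)-> residual mm;  e = extra free params
def fit(obs,v0,tilt,ne,zprior=None):
    def res(a):
        r=[]
        for p,uv,z,f in obs: r+=list(np.atleast_1d(f(local(p,uv,a,tilt,z/1000),a[4:])))
        if zprior is not None: r.append((a[2]-zprior)*1000*3)
        return r
    s=least_squares(res,list(v0)+ne,x_scale=[.01,.01,.01,.1]+[10]*len(ne)); return s.x,np.array(res(s.x))
XY=lambda x,y:(lambda L,e:[L[0]-x,L[1]-y])
Xf=lambda x:(lambda L,e:L[0]-x)
Yf=lambda y:(lambda L,e:L[1]-y)
XE=lambda x,s,i:(lambda L,e:[L[0]-x,L[1]-s*e[i]])
def nest(p,x0,y0,k,kf,kr,gl,gr,so,ge):
    c=lambda q:(x0+q[0]/3-.5,y0+q[1]/3-.5)
    o=[(p,c(kf),35,XE(k,1,0)),(p,c(kr),35,XE(k,-1,0))]
    o+=[(p,c(q),12,Yf(24)) for q in gl]+[(p,c(q),12,Yf(-24)) for q in gr]
    o+=[(p,c(so[0]),6,XE(-48,1,1)),(p,c(so[1]),6,XE(-48,-1,1))]+[(p,c(q),12,Xf(-36)) for q in ge]
    return o
if __name__=="__main__":
    rn,tn,td,rd=[load(n+".npz") for n in("rn1","tn1","td","rd")]
    for nm,o,v0 in [("round_pocket",nest(rn,230,5,41,(64,217),(330,271),[(113,240),(86,400)],[(264,275),(225,420)],[(68,430),(220,459)],[(72,412),(232,444)]),(.66,-.17,.08,-.15)),
                 ("taper_pocket",nest(tn,190,5,49,(34,215),(325,190),[(113,290),(125,410)],[(265,290),(269,410)],[(123,443),(279,430)],[(116,430),(279,415)]),(.64,.15,.08,.05))]:
        for zp in (None,.08):
            a,r=fit(o,v0,np.radians(24),[45,25],zp); print(nm,zp,a.round(4),r.round(1))
    c=lambda q:(232+q[0]/5-.5,80+q[1]/5-.5)
    o=[(td,c((85,478)),14,XY(-40,22)),(td,c((268,522)),14,XY(-40,-22)),(td,c((252,38)),14,XY(67,9)),(td,c((330,58)),14,XY(67,-9)),(td,c((150,205)),14,XY(25,22)),(td,c((338,255)),14,XY(25,-22)),(td,c((190,218)),40,XY(25,15)),(td,c((315,250)),40,XY(25,-15))]
    for zp in (None,0.): a,r=fit(o,(.43,-.266,0,-.2),0,[],zp); print("taper_die",a.round(4),r.round(1))
    c=lambda q:(180+q[0]/5-.5,100+q[1]/5-.5)
    arc=lambda L,e:np.hypot(L[0]-35,L[1])-22
    o=[(rd,c((82,393)),14,XY(-40,22)),(rd,c((242,483)),14,XY(-40,-22)),(rd,c((150,270)),14,Yf(22)),(rd,c((215,153)),14,Yf(22)),(rd,c((320,350)),14,Yf(-22)),(rd,c((380,250)),14,Yf(-22)),(rd,c((325,66)),14,arc),(rd,c((265,88)),14,arc),(rd,c((380,85)),14,arc)]
    for zp in (None,0.): a,r=fit(o,(.41,.32,0,-.5),0,[],zp); print("round_die",a.round(4),r.round(1))
E
python3 fit.py
```

```text
round_pocket None [ 0.6482 -0.172   0.0798 -0.167  39.0985 28.1316] [-0.   0.8 -0.4  0.8  0.5 -0.3 -0.4 -0.9  1.1 -0.2  0.1 -0.2  0.3 -1.2]
round_pocket 0.08 [ 0.6482 -0.172   0.08   -0.167  39.0721 28.1146] [-0.1  0.8 -0.4  0.8  0.5 -0.3 -0.4 -0.9  1.2 -0.2  0.1 -0.2  0.3 -1.2
 -0. ]
taper_pocket None [ 0.6235  0.1527  0.0849  0.0842 40.4289 27.8542] [-0.1  0.  -0.   0.  -0.5  0.9 -0.3 -0.1  1.2 -0.   1.3 -0.  -1.6 -0.9]
taper_pocket 0.08 [ 0.6232  0.1528  0.0801  0.0845 41.1546 28.3006] [ 0.9  0.   0.9  0.  -0.1  1.3 -0.7 -0.4  0.8 -0.   0.9 -0.  -1.9 -1.3
  0.2]
taper_die [ 0.4292 -0.2731 -0.0056 -0.2342] [ 0.1 -0.2 -0.1 -0.3  0.4 -0.2  0.5 -0.3 -0.1  0.  -0.7 -0.1 -0.  -0.9
 -0.1  2. ]
taper_die [ 4.295e-01 -2.727e-01 -1.000e-04 -2.342e-01] [ 1.1 -0.6  0.8  0.  -0.4 -0.3 -0.3 -0.1 -0.2 -0.3 -0.8  0.2 -0.1 -1.2
 -0.2  2.3 -0.2]
round_die [ 0.406   0.3313 -0.0071 -0.5356] [-0.2 -0.1 -0.   0.1 -0.2  0.1  0.3  0.3  0.2 -0.6  0.3]
round_die [ 4.069e-01  3.306e-01 -1.000e-04 -5.407e-01] [ 0.6 -0.7  1.   0.5 -0.5 -0.1  0.9  1.  -0.6 -0.9 -0.8 -0.3]
```

```bash
cat > ov.py <<'E'
from fit import *
N={"r":(.6482,-.172,.08,-.167),"t":(.6232,.1528,.0801,.0845)}
D={"r":(.4066,.3309,0,-.538),"t":(.4294,-.2729,0,-.2342)}
def lines(k):
    x=41 if k=="r" else 49; v=N[k]
    P=[[(x,40,35),(x,-40,35)],[(x+14,40,35),(x+14,-40,35)],[(-36,24,12),(20,24,12)],[(-36,-24,12),(20,-24,12)],[(-48,28,6),(-48,-28,6)]]
    return [frame(v,np.radians(24)).apply(np.array(l)/1000)+v[:3] for l in P]
def dl(k):
    v=D[k]; n=[(35+22*np.cos(a),22*np.sin(a),14) for a in np.linspace(1.57,-1.57,9)] if k=="r" else [(25,22,14),(67,9,14),(67,-9,14),(25,-22,14)]
    P=[[(-40,-22,14),(-40,22,14)]+n+[(-40,-22,14)],[(25,15,40),(25,-15,40),(-25,-15,40),(-25,15,40),(25,15,40)]]
    return [frame(v,0).apply(np.array(l)/1000)+v[:3] for l in P]
def draw(n,c,s,L,w=400,h=300):
    p=load(n+".npz"); x0,y0=int(c[0]-w/2/s),int(c[1]-h/2/s)
    im=cv2.resize(p["frame"][max(y0,0):y0+h//s,x0:x0+w//s],None,fx=s,fy=s,interpolation=cv2.INTER_CUBIC); y0=max(y0,0)
    for l in L: cv2.polylines(im,[np.int32(np.round((project(p,l)-[x0,y0]+.5)*s))],False,(0,255,0),1)
    out=np.zeros((h,w,3),np.uint8); out[:im.shape[0],:im.shape[1]]=im[:h,:w]; return out
if __name__=="__main__":
    a=[draw("rn2",(318,112),3,lines("r"),264),draw("tn2",(215,105),3,lines("t"),264),draw("rd2",(276,134),3,dl("r"),264)]
    b=[draw("top",(322,158),5,lines("r"),200),draw("top",(227,165),5,lines("t"),200),draw("top",(179,228),5,dl("r"),200),draw("top",(348,226),5,dl("t"),200)]
    a=np.hstack(a);b=np.hstack(b)[:,:a.shape[1]] ; cv2.imwrite("pics/ov.png",np.vstack([a,b]))
E
python3 ov.py
```

```text
(no output)
```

View pics/ov.png

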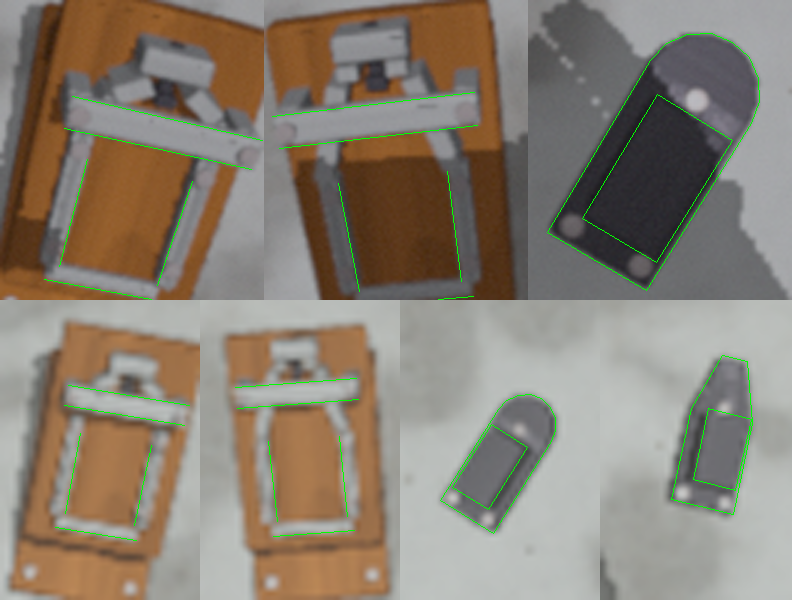

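```bash
cat > act.py <<'E'
from ov import *
G=.036; T=np.radians(24)
def tcp(v,tilt,x,y,z): return (frame(v,tilt).apply([x,y,z+G])+v[:3]).tolist()
def quat(v,tilt): return flip(down(v[3],tilt)).as_quat().tolist()
def pick(k):
    v=D[k]; q=quat(v,0)
    manip.move_pose(tcp(v,0,0,0,.08),q); manip.ungrasp()
    hit=manip.move_l(tcp(v,0,0,0,0),vel=.1,until_force=15); manip.close_gripper()
    w=monitor.read_width(); print("pick",hit,w,monitor.read_grasp_force()); assert .026<w<.034
    manip.move_l(tcp(v,0,0,0,.22),vel=.25)
    print("width",monitor.read_width(),monitor.read_contact_force(),monitor.read_time())
def loc(k):
    v=N[k]; X=frame(v,T).inv().apply(np.array(monitor.read_position())-v[:3])*1000; X[2]-=G*1000
    F=frame(v,T).inv().apply(monitor.read_contact_force()); return X.round(2),np.round(F,1)
E
python3 - <<'E'
from act import *
for k in "rt":
    print([None if (q:=solver.inverse_kinematics(p,o)) is None else np.round(q,2) for p,o in [(tcp(D[k],0,0,0,0),quat(D[k],0)),(tcp(N[k],T,-.023,0,.07),quat(N[k],T)),(tcp(N[k],T,.004,0,0),quat(N[k],T))]])
pick("r")
manip.move_pose(tcp(N["r"],T,-.023,0,.09),quat(N["r"],T))
print(loc("r"),monitor.read_time())
manip.hold(.2); p=snap("held_r"); print(loc("r"))
E
```

```text
[array([ 0.56,  0.67,  1.98, -0.  ,  0.49, -0.48]), array([-0.42,  0.47,  1.94,  0.31,  0.34, -2.1 ]), array([-0.39,  0.61,  1.86,  0.33,  0.29, -2.1 ])]
[array([-0.7 ,  0.66,  2.02, -0.  ,  0.46, -2.03]), array([ 0.16,  0.44,  2.01, -0.1 ,  0.28, -1.41]), array([ 0.15,  0.58,  1.92, -0.12,  0.22, -1.4 ])]
pick False 0.02912515176522739 60.06933510303497
width 0.02880732270987576 [ 0.17604095 -0.30596651 -3.80878852] 13.375
(array([-23.05,   0.67,  89.95]), array([-1.8,  0.2, -3.1])) 15.275
(array([-22.93,   0.54,  90.06]), array([-1.7,  0.4, -3.7]))
```

```bash
cat >> act.py <<'E'
def slide(k):
    v=N[k]
    h=manip.move_l(tcp(v,T,-.023,0,.025),vel=.1,until_force=12); print("down1",h,*loc(k))
    h=manip.move_l(tcp(v,T,-.023,0,.0095),vel=.03,until_force=8); print("down2",h,*loc(k))
    if h: return h
    h=manip.move_l(tcp(v,T,-.007,0,.0095),vel=.03,until_force=8); print("in",h,*loc(k))
    return h
E
python3 - <<'E'
from act import *
print(slide("r"),monitor.read_width(),monitor.read_time()); cv2.imwrite("pics/s1.png",optics.read_camera("side")["frame"]); snap("sr")
E
```

```text
down1 False [-22.87   0.    25.22] [-1.6  0.5 -3.3]
down2 False [-23.08   0.     9.4 ] [-1.7 -0.  -3.6]
in False [-7.16  0.06  9.46] [-1.8 -0.4 -2.5]
False 0.02890001695702062 17.675
```

```bash
cat >> act.py <<'E'
def seat(k):
    v=N[k]
    h=manip.move_l(tcp(v,T,.007,0,.0095),vel=.015,until_force=13); X,F=loc(k); print("stop",h,X,F); return h,X
def lower(k,x):
    v=N[k]
    h=manip.move_l(tcp(v,T,x,0,-.005),vel=.015,until_force=10); print("floor",h,*loc(k)); return h
E
python3 - <<'E'
from act import *
print(seat("r"),monitor.read_width(),monitor.read_time()); manip.hold(.2); print(loc("r"))
E
```

```text
stop True [-0.45  0.39  8.87] [-7.3 -1.3 -0.6]
(True, array([-0.45,  0.39,  8.87])) 0.0286812669877375 18.4417
(array([-1.1 ,  0.49,  8.55]), array([-6.2, -0.4,  0.7]))
```

```bash
python3 - <<'E'
from act import *
for x in (.001,.003,.005,.0065):
    h=manip.move_l(tcp(N["r"],T,x,0,.0095),vel=.01,until_force=12); manip.hold(.1); print(x,h,*loc("r"))
    if h: break
print(monitor.read_width(),monitor.read_time())
E
```

```text
0.001 False [-0.1   0.37  9.06] [-7.4  1.1 -5.4]
0.003 False [0.82 0.32 9.05] [-14.   -1.9  -1.2]
0.005 False [1.3  0.22 8.92] [-19.   -3.7   0.7]
0.0065 False [1.85 0.08 8.8 ] [-22.9  -6.4   4.2]
0.028754595842230182 20.3333
```

```bash
python3 - <<'E'
from act import *
manip.move_l(tcp(N["r"],T,.002,0,.0095),vel=.02); manip.hold(.1); print(*loc("r"))
for z in (.006,.003,.001,-.001,-.003):
    h=manip.move_l(tcp(N["r"],T,.002,0,z),vel=.02,until_force=14); manip.hold(.1); print(z,h,*loc("r"))
    if h: break
print(monitor.read_width(),monitor.read_time())
p=snap("lr"); cv2.imwrite("pics/lr_side.png",optics.read_camera("side")["frame"])
E
```

```text
[1.28 0.12 9.11] [-9.6 -1.4 -8.3]
0.006 False [ 1.75 -0.16  6.21] [-10.4  -2.9  -0.5]
0.003 False [ 2.01 -0.3   3.38] [-10.2  -4.    0.7]
0.001 False [ 2.09 -0.35  1.46] [-9.9 -3.4  1.6]
-0.001 False [ 2.07 -0.26  0.93] [-16.9  -2.9  23.1]
-0.003 False [ 2.5  -0.24  0.26] [-19.3  -3.3  41. ]
0.02898448803159347 22.6833
```

```bash
cat >> act.py <<'E'
def release(k,x,z):
    manip.move_l(tcp(N[k],T,x,0,z),vel=.03); manip.hold(.1); print("pre-release",*loc(k))
    manip.ungrasp(); manip.hold(.2)
    manip.move_l(tcp(N[k],T,x,0,.11),vel=.2); print("out",*loc(k),monitor.read_time())
E
python3 - <<'E'
from act import *
release("r",.002,.0005)
snap("r_after"); manip.move_pose(tcp(D["t"],0,0,0,.15),quat(D["t"],0))
p=optics.read_camera("side"); t=optics.read_camera("top")
a=cv2.resize(p["frame"][205:300,250:350],(400,380),interpolation=cv2.INTER_CUBIC)
b=cv2.resize(t["frame"][120:200,285:369],(400,380),interpolation=cv2.INTER_CUBIC)
w=cv2.imread("pics/r_after.png")
cv2.imwrite("pics/ra.png",np.hstack([a,b])); cv2.imwrite("pics/ra2.png",w)
E
```

```text
pre-release [ 2.29 -0.28  1.25] [-10.5  -2.5   4. ]
out [  1.72   0.   109.47] [0.1 0.4 0.1] 24.6417
```

View pics/ra.png

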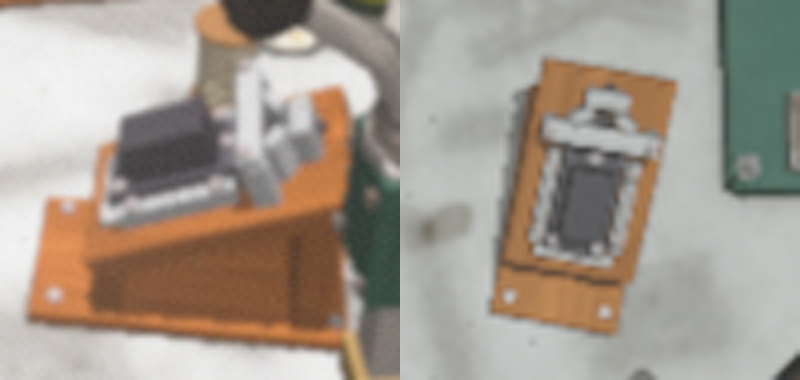

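The round die lies flat behind the sill with its nose under the keeper (side crop about (170,150), top crop about (585,205)). Next is the taper die.

```bash
python3 - <<'E'
from act import *
pick("t")
manip.move_pose(tcp(N["t"],T,-.023,0,.09),quat(N["t"],T)); manip.hold(.2); print(*loc("t"))
h=slide("t"); print(h,monitor.read_time())
if not h:
    for x in (-.003,0,.0015,.003,.0045):
        h=manip.move_l(tcp(N["t"],T,x,0,.0095),vel=.01,until_force=12); manip.hold(.1); X,F=loc("t"); print(x,h,X,F)
        if F[0]<-14: break
print(monitor.read_width(),monitor.read_time())
E
```

```text
pick False 0.028825332625861233 60.32971501350403
width 0.028737984872870444 [ 0.88294781  0.14924611 -3.27964364] 28.7417
[-22.79  -0.78  90.02] [-0.5  0.6 -2.4]
down1 False [-2.287e+01  1.000e-02  2.523e+01] [-1.7  0.3 -2.8]
down2 False [-2.305e+01 -1.000e-02  9.410e+00] [-0.6 -0.3 -2.6]
in False [-7.19 -0.02  9.47] [-1.2 -0.8 -2.6]
False 32.7167
-0.003 False [-3.41 -0.02  9.47] [-6.  -0.9 -0.9]
0 False [-0.64 -0.01  9.44] [-7.  -0.4 -0.2]
0.0015 False [ 0.67 -0.01  9.45] [-8.2 -0.3  0.9]
0.003 False [ 1.95 -0.01  9.43] [-9.9 -0.1  1.6]
0.0045 False [ 2.95 -0.02  9.42] [-10.2  -0.3   2.1]
0.028711114577431338 35.1167
```

```bash
python3 - <<'E'
from act import *
for x in (.0055,.0065,.0075):
    h=manip.move_l(tcp(N["t"],T,x,0,.0095),vel=.01,until_force=12); manip.hold(.1); X,F=loc("t"); print(x,h,X,F)
    if F[0]<-13: break
xc=X[0]/1000+.0005
for z in (.006,.003,.001,-.0005,-.002):
    h=manip.move_l(tcp(N["t"],T,xc,0,z),vel=.02,until_force=14); manip.hold(.1); X,F=loc("t"); print(z,h,X,F)
    if F[2]>12: break
print(xc,monitor.read_width(),monitor.read_time())
E
```

```text
0.0055 False [ 3.05 -0.03  9.4 ] [-14.2   0.5   5.1]
0.006 False [ 2.34 -0.03  5.86] [-8.8  0.1  0.9]
0.003 False [ 2.36 -0.03  2.86] [-8.3  0.  -0. ]
0.001 False [2.54 0.02 1.02] [-7.9 -0.3  2.9]
-0.0005 False [2.52 0.03 0.91] [-13.2   0.   23.2]
0.0035499999999999998 0.028860211862973103 37.0167
```

```bash
python3 - <<'E'
from act import *
release("t",.003,.0008)
q=down(0).as_quat().tolist(); f=[]
for nm,pos in [("tn3",(.55,.15,.26)),("rn3",(.58,-.14,.26))]:
    manip.move_pose(list(pos),q); snap(nm)
print(monitor.read_time(),monitor.read_contact_force())
def home(k):
    out=[]; v=N[k]; fr=frame(v,T)
    n=[(35,22,14)] if k=="r" else [(25,22,14)]
    for l in ([(-40,-22,14),(-40,22,14)]+n,[(-40,-22,14),(n[0][0],-22,14)],[(25,15,40),(25,-15,40),(-25,-15,40),(-25,15,40),(25,15,40)]):
        out.append(fr.apply(np.array(l)/1000)+v[:3])
    return out
cv2.imwrite("pics/fin.png",np.hstack([draw("rn3",(295,93),3,home("r"),400,560),draw("tn3",(255,93),3,home("t"),400,560)]))
E
```

```text
pre-release [1.75 0.01 1.  ] [-10.1   0.3   7.4]
out [ 2.7700e+00 -3.0000e-02  1.0948e+02] [ 0.4  1.1 -0.6] 38.8583
42.75 [-0.37589151 -0.25915659  0.82729639]
```

View pics/fin.png

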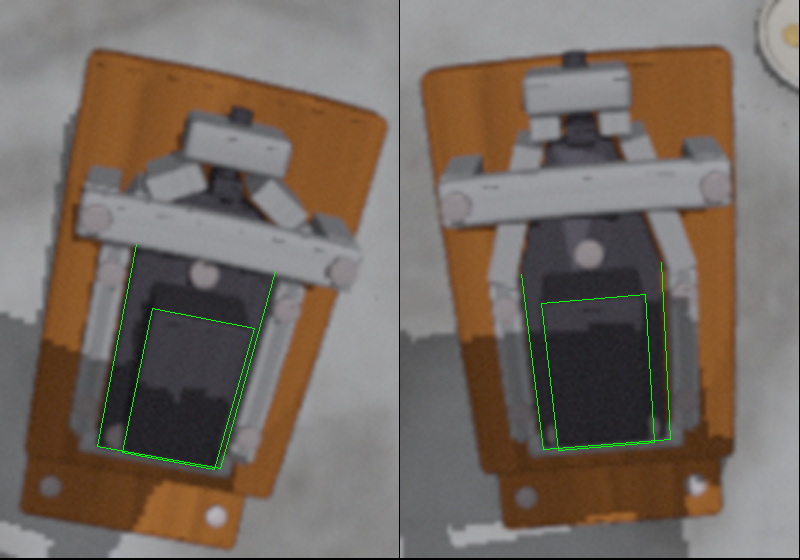

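Both dies lie flat and match the home outlines. Each plunger rod sticks out behind its housing (about (240,115) and (573,60)), and the sills show clear of the tails. Handing in.

```bash
python3 -c "
from workcell import manip
print(manip.finish_job())"
```

```text
the job is handed in; nothing more can be done
None
```

I loaded both dies, the round one into the right nest and the taper one into the left, and handed the job in at about 43 s of the 64 s limit; the hand-in call returned no verdict, but the last wrist pictures show both flat behind their sills with the plungers pushed in.

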